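Register a printing block in its bed and pin it

TASK

Slide the printing block over the registration bed, without lifting it, until its far and left edges (as seen from the robot) lie flush against both stop strips, tight in the corner. Then take the pin out of its rest and push it fully home, upright, through the hole in the block into the hole in the bed, and let go. Leave the mug, the roll of tape and the ink roller where they are.

Things in the scene. Friction and masses are not known exactly. Their poses are not given: they have to be found in the camera images.
- stop_corner (a point): Inner corner of two dark wooden strips (20 mm wide, 14 mm high) on the fixed bed, at the level of the bed's top. x points away from the robot, square to the far strip (yaw within 0.3 rad); y points left, square to the left strip. Far strip's inner face: x = 0, y = -245 mm to 0; left strip's: y = 0, x = -195 mm to 0. The block lies on the bare bed at negative x and y.
- bed: Registration bed: a fixed plywood board 240 (x) x 300 (y) mm, 28 mm thick, on the table, with the two strips along its far and left sides. Origin at the centre of its underside; axes as stop_corner.
- bed_hole (a point): Mouth, in the bed's top, of the 18 mm round hole through the bed (28 mm deep, mouth chamfered 2 mm); x = -82.5 mm, y = -125 mm from stop_corner. The block may hide it at the start; it lies exactly under the block's hole once the block is flush with both strips.
- block_center (a point): Printing block: loose wooden slab, 105 mm along its x, 150 along its y, 20 thick, 0.2 to 0.4 kg, grey carved sheet on top; point: centre, half-way up. Flat on the bed, centre 19 to 45 mm short of flush each way, turned up to 0.25 rad. Too wide to grasp; a push of 1 to 4 N slides it. Its +x edge goes to the far strip, +y edge to the left strip; flush: x = -52.5, y = -75 mm from stop_corner.
- block_corner (a point): The block's far left lower corner (x = +52.5 mm, y = +75 mm from its centre, in its axes), which meets stop_corner.
- block_hole (a point): Mouth, on the block's top, of the 18 mm round hole through the block, chamfered 2 mm; x = -30 mm, y = -50 mm from the block's centre in its axes, near the corner opposite to the stops.
- pin_grip (a point): Pin, 88 mm high, 90 g, upright in its rest: steel shank 14 mm across, 42 long, last 10 mm tapered to 6; collar 32 across, 5 thick; wooden handle 28 across, 41 high. This point: on the axis in the handle, 26 mm above the collar's underside, 68 above the tip, 20 below the top; grasp here from above. z up the pin. Fully home, the collar lies on the block and this point is 46 mm above the bed's top.
- pin_rest: Rest of the pin: a fixed pale wooden block 75 x 75 mm, 50 mm high, on the table to the left or the right of the bed, with an 18 mm hole down its middle; the pin's collar rests on its top. Origin at the centre of its underside.
- mug: Bystander: ceramic mug, 80 mm in diameter, 90 mm high, with a handle, standing on the other side of the bed from the pin rest. Origin at the centre of its underside.
- tape: Bystander: roll of brown paper tape lying flat, 96 mm in diameter, 25 mm high, at the far left. Origin at the centre of its underside.
- ink_roller: Bystander: hand ink roller (black rubber roller 80 mm wide, 40 mm in diameter, black handle), 180 mm long, lying at the far right. Origin on the table under its middle.
Mind the look-alikes: they are no part of the job. There is more than one size of the part that bears pin_grip; the job needs the larger.

How it is judged:
By the outcome, as a careful person would: the job done as asked, in the order asked, and still so for the second after the job is handed in, with the robot touching nothing.
It also fails if it takes over 67 s, if anything falls off the work surface, if the arm or the gripper's body presses on something with over 40 N, if the wrist force passes 120 N, or if a joint passes its speed limit or range.

ROBOT

A 7-joint arm with a two-finger parallel gripper is mounted at the origin on the work surface. World frame = base frame: x ahead of the robot, y to its left, z up, the work surface at z = 0. Lengths are in m, angles in rad, forces in N, time in s.
With the tool pointing down it reaches from about 0.35 to 0.9 m from the base axis. Payload 19.9 kg.
Tool frame: the origin (TCP) lies on the centre line of the jaws, within the pads' length; the fingertips stand 17 mm ahead of it and the grasp point (between the pads) lies 2 mm behind it; x points along the fingers, y is the direction in which the jaws open and shut, and the axes are right-handed (so a half turn about x gives the same grasp; the last joint's range is limited). The gripper opens to 85 mm and grips with 20 to 120 N. Pads are 22 mm wide; open, the fingers measure 114 mm over their backs; the gripper's body (76 mm by 85 mm) begins 54 mm behind the grasp point. The pads swing forward as they close: fully open they stand 13 mm farther back than shut.
Start: joints at [-1.296, 0.417, -0.01, 1.614, 0.005, 1.111, -0.053], TCP at [0.195, 0.594, 0.248] pointing down, gripper open.
Joint ranges: [-2.81, 2.81], [-0.39, 2.02], [-1.27, 1.25], [0.06, 2.57], [-1.19, 4.33], [0.19, 2], [-2.82, 2.82]. Speed limits (rad/s): [1.89, 1.89, 2.39, 2.39, 3.01, 3.01, 3.01].

INTERFACE

Orientations are given as a 3x3 rotation matrix whose columns are the frame's x, y, z axes.
In Python, from cell import robot, vision gives the robot as it stands.
- The arm moves only by the shell command python3 -m creep 'ROWS' [OPENING]. ROWS is JSON, a list of rows, each an object of numbers: "tx", "ty", "tz": the shift along the tool's x, y, z normalised to -1 to 1, where 1 is 2.5 cm; "wx", "wy", "wz": the turn, a rotation vector about the tool's x, y, z normalised to -1 to 1, where 1 is 0.12 rad. A call has 1 to 8 rows; each row shifts and turns the commanded pose from where the row before left it, along the tool's axes as they then stand; what a row does not reach is not made up. A row lasts 1/8 s, in which the tool goes at most 62.5 mm and 10.7 degrees, less where a joint would pass 70% of its speed; a pose out of reach is approached as far as the arm can. A call with a number of a shift or a turn outside -1 to 1 is refused whole. A call with a gripper value outside its range is refused whole. OPENING is the opening, from 0 (shut) to 1 (fully open), set as the call begins (- or left out, the last holds). The fingers move at their own pace and stop on an object; the grip force is fixed at half the most. Time passes only in rows, so rows that do not move let the fingers close. It gives the time, the measured TCP pose, the force and the opening at its end, in the units of the state.
- robot.state(): the state, without advancing time (a new reading comes with each control period).
- vision.grab_frame(name): name is "scene" or "top" or "wrist"; returns a dict with "color" (384x512x3 uint8, red, green, blue), "mtx" (3x3 intrinsics, pixels), "rvec" (rotation vector, rad) and "tvec" (3), from world to camera coordinates, as OpenCV has them; the wrist camera has in their place "mount" (4x4, takes a point from camera to tool coordinates, whose origin is the TCP and whose axes are the tool frame's). Camera axes: x right, y down, z forward; pixel columns grow to the right and rows downward; lengths in m; the calibration is good to about 2 mm. A picture is of the moment at which its call begins: read the wrist's pose just before it. There is no depth.
- robot.sign_off(): hands the job in, once; it reports no verdict.
The state is a dict: "time_s": time; "joint_positions": joint angles; "dq": joint speeds; "tau": joint torques, N m; "eef_pos": TCP position; "tcp_rot": TCP orientation; "contact_force": force on the tool from outside, world axes, zero at the start; "ft_torque": the same for the moment, N m; "opening": opening from 0.0 (shut) to 1.0 (fully open).
Only numpy, scipy, OpenCV 4.12 (cv2) and the standard library are available. Lean on these libraries where they do the work, as an engineer would, in place of code of your own. Each camera call takes 0.05 s, during which the arm holds its last target. There are 200 camera calls.

## Working session

There is one attempt and no reset: what is moved stays moved. The work goes in short steps, Python scripts to look and compute and a shell command to move; the robot and the scene stay as the last step left them, time stands still between calls to the robot, and variables do not carry over. Pictures are saved under pics/ and viewed, about 8 in all and at most 12, crops included, and the job is handed in when it is done.

```bash
ls; mkdir -p pics; cat > h.py <<'E'
import numpy as np, cv2
from cell import robot, vision
def grab(n,fn=None):
    s=robot.state(); f=vision.grab_frame(n); 
    if fn: cv2.imwrite('pics/'+fn,f['color'][:,:,::-1])
    if 'mount' in f:
        T=np.eye(4);T[:3,:3]=s['tcp_rot'];T[:3,3]=s['eef_pos']; C=T@np.array(f['mount']); f['R']=C[:3,:3]; f['o']=C[:3,3]
    else:
        R=cv2.Rodrigues(np.array(f['rvec'],float))[0]; f['R']=R.T; f['o']=-R.T@np.array(f['tvec'],float).ravel()
    return f
def ray(f,uv,z):
    uv=np.atleast_2d(np.array(uv,float)); d=(f['R']@np.linalg.inv(f['mtx'])@np.c_[uv,np.ones(len(uv))].T).T
    return f['o']+d*((z-f['o'][2])/d[:,2])[:,None]
def proj(f,P):
    p=(np.atleast_2d(P)-f['o'])@f['R']; q=p@np.array(f['mtx']).T; return q[:,:2]/q[:,2:]
E
python3 - <<'E'
from h import *
a=grab('top','top0.png'); b=grab('scene','scene0.png')
cv2.imwrite('pics/a.png',np.hstack([cv2.resize(x['color'],(400,300),interpolation=cv2.INTER_AREA) for x in(a,b)])[:,:,::-1])
cv2.imwrite('pics/top_big.png',cv2.resize(a['color'],(800,600))[:,:,::-1])
for f in(a,b): print(f['o'],f['R'][:,2],f['mtx'])
print(robot.state())
E
```

```text
pics
[ 0.44604885 -0.00664753  1.1526716 ] [ 0.14266892 -0.00558402 -0.98975472] [[392.73620501   0.         253.13018511]
 [  0.         392.73620501 187.37160089]
 [  0.           0.           1.        ]]
[ 1.40701477 -0.126684    0.60254488] [-0.83458887  0.12348075 -0.53685559] [[391.2253895    0.         254.1606998 ]
 [  0.         391.2253895  186.37123848]
 [  0.           0.           1.        ]]
{'time_s': 0.1, 'joint_positions': array([-1.29551445,  0.41793792, -0.01031814,  1.61412424,  0.00469064,
        1.11068382, -0.05301315]), 'dq': array([ 0.00090978, -0.0022301 ,  0.00043607, -0.00318983, -0.00244839,
        0.00063829, -0.00050034]), 'tau': array([ 3.55454489e-03, -8.65820289e+01,  6.82004169e-01, -4.35642457e+01,
        1.93591911e-02,  4.94995911e-03,  7.60531009e-06]), 'eef_pos': array([0.19459789, 0.59362064, 0.24770367]), 'tcp_rot': array([[-2.82205547e-04,  3.11505693e-01,  9.50244244e-01],
       [-1.09346208e-03,  9.50243618e-01, -3.11505812e-01],
       [-9.99999362e-01, -1.12696472e-03,  7.24556433e-05]]), 'contact_force': array([ 0.3637224 ,  0.08871874, -0.29700782]), 'ft_torque': array([ 0.00227142, -0.0279621 , -0.04573486]), 'opening': 0.9961146179976506}
```

View pics/top_big.png

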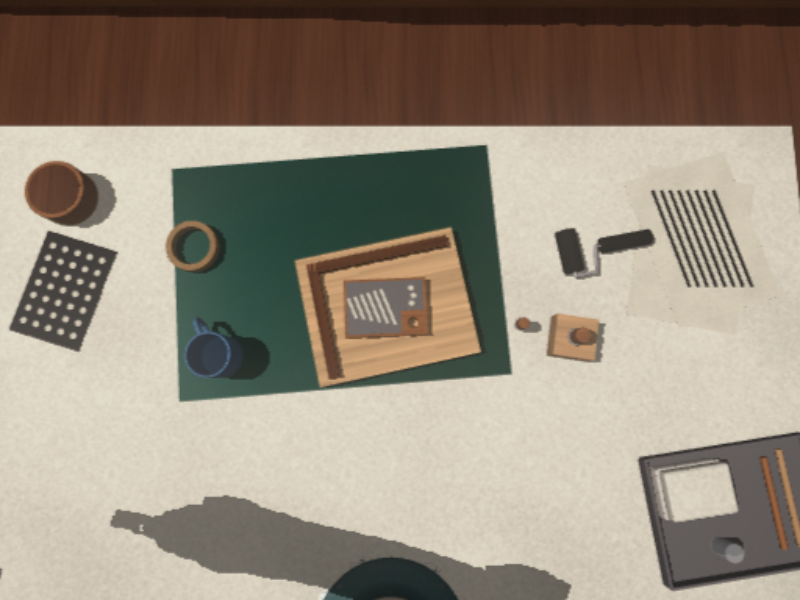

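View pics/scene0.png

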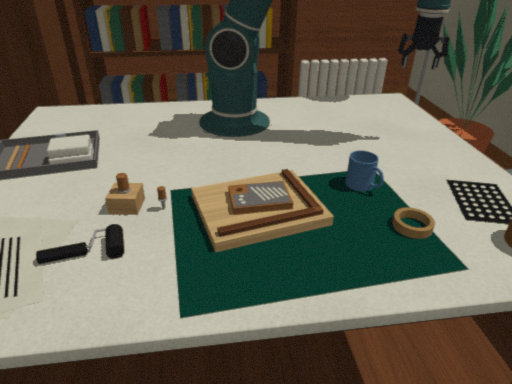

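The top view (800×600) shows the bed with its inner stop corner at about (316,270). The block is centred at (387,307) with its hole at (413,322). The rest is at (575,338), and the pin in it has its top at (583,336).

Pin candidates:
- The pin in the rest (583,336) is the large one, and I choose it.
- The smaller loose pin stands at (523,323).
- The grey cylinder in the tray (735,550) is no match.

I'll get coarse positions now, then refine them with the wrist camera.

```bash
python3 - <<'E'
from h import *
np.set_printoptions(precision=4,suppress=True)
f=grab('top')
k=512/800
for n,uv,z in[('inner corner@strip top',(316,270),.042),('bed fl',(296,261),.028),('bed fr',(453,229),.028),('bed nr',(480,352),.028),('bed nl',(320,386),.028),
 ('blk fl',(345,281),.048),('blk fr',(428,277),.048),('blk nr',(431,334),.048),('blk nl',(345,338),.048),('hole',(413,322),.048),('pin top',(583,336),.096),('rest',(575,338),.05),('pin2',(523,323),.06),('mug',(208,355),.09)]:
    print(n,ray(f,np.array(uv)*k,z)[0])
w=grab('wrist'); print(w['mount'],w['mtx'])
E
```

```text
inner corner@strip top [0.6487 0.1331 0.042 ]
bed fl [0.6684 0.1723 0.028 ]
bed fr [ 0.7291 -0.1214  0.028 ]
bed nr [ 0.4985 -0.1671  0.028 ]
bed nl [0.4379 0.1242 0.028 ]
blk fl [0.6271 0.0792 0.048 ]
blk fr [ 0.6343 -0.0723  0.048 ]
blk nr [ 0.5301 -0.0766  0.048 ]
blk nl [0.5233 0.0782 0.048 ]
hole [ 0.5519 -0.0443  0.048 ]
pin top [ 0.5224 -0.3358  0.096 ]
rest [ 0.5221 -0.3356  0.05  ]
pin2 [ 0.5485 -0.2406  0.06  ]
mug [0.4916 0.3105 0.09  ]
[[-0.0001 -0.3256  0.9455 -0.1252]
 [ 1.      0.0013  0.0005  0.0004]
 [-0.0014  0.9455  0.3256 -0.083 ]
 [ 0.      0.      0.      1.    ]] [[291.19     0.     261.3019]
 [  0.     291.19   184.8844]
 [  0.       0.       1.    ]]
```

Sizes agree with the description: bed 300×236, block about 152×104. The bed yaw is about 0.20 and the block yaw about 0.04. Next I move above the bed, align with it, and take a wrist picture.

```bash

python3 -m creep '[{"tz":1,"ty":-0.95},{"tz":1,"ty":-0.95},{"tz":1,"ty":-0.95},{"tz":1,"ty":-0.95},{"tz":1,"ty":-0.95},{"tz":1,"ty":-0.95},{"tz":1,"ty":-0.95},{"tz":1,"ty":-0.95}]' 0.8
python3 -m creep '[{"tz":1,"ty":-0.95},{"tz":1,"ty":-0.95},{"tz":1,"ty":-0.95},{"tz":1,"ty":-0.95},{"tz":1,"ty":-0.95},{"tz":1,"ty":-0.95},{"tz":1,"ty":-0.95},{"tz":1,"ty":-0.95}]'
python3 -m creep '[{"tz":1,"ty":-0.9},{"tz":1,"ty":-0.9},{"wx":-0.87},{"wx":-0.87},{"wx":-0.87},{"wx":-0.87},{"wx":-0.87},{}]'
python3 - <<'E'
from h import *
np.set_printoptions(precision=4,suppress=True)
f=grab('wrist','w1.png'); cv2.imwrite('pics/w1b.png',cv2.resize(f['color'],(800,600),interpolation=cv2.INTER_CUBIC)[:,:,::-1])
s=robot.state(); print(s['time_s'],s['eef_pos'],s['tcp_rot'],s['contact_force'])
E
```

```text
0.25 [0.1946 0.5938 0.248 ] [[-0.0001  0.3115  0.9503]
 [-0.0006  0.9503 -0.3115]
 [-1.     -0.0006  0.    ]] [0.3657 0.2096 0.294 ]$[0]: bad value
$[0]: bad value
$[0]: bad value
```

View pics/w1b.png

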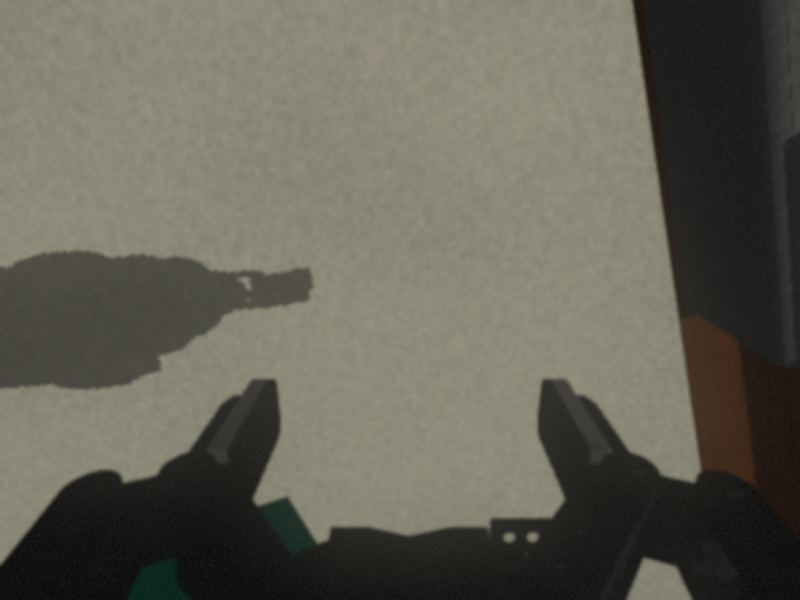

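The picture shows only the bare table: the calls were refused as "bad value". Rows may need all six keys, or the JSON may need another form, so I'll test one.

```bash

python3 -m creep '[{"tx":0,"ty":-0.95,"tz":1,"wx":0,"wy":0,"wz":0}]' 0.8; python3 -m creep --help | head -20
```

```text
time_s: 0.38
eef_pos: [0.2097, 0.5643, 0.2477]
tcp_rot: [[-0.001, 0.309, 0.951], [-0.0, 0.951, -0.309], [-1.0, -0.0, -0.001]]
contact_force: [0.6, -0.4, -0.2]
opening: 0.822invalid input: not JSON, or not a number
```

All six keys are needed.

```bash

python3 -m creep '[{"tx":0,"ty":-0.95,"tz":1,"wx":0,"wy":0,"wz":0},{"tx":0,"ty":-0.95,"tz":1,"wx":0,"wy":0,"wz":0},{"tx":0,"ty":-0.95,"tz":1,"wx":0,"wy":0,"wz":0},{"tx":0,"ty":-0.95,"tz":1,"wx":0,"wy":0,"wz":0},{"tx":0,"ty":-0.95,"tz":1,"wx":0,"wy":0,"wz":0},{"tx":0,"ty":-0.95,"tz":1,"wx":0,"wy":0,"wz":0},{"tx":0,"ty":-0.95,"tz":1,"wx":0,"wy":0,"wz":0},{"tx":0,"ty":-0.95,"tz":1,"wx":0,"wy":0,"wz":0}]'
python3 -m creep '[{"tx":0,"ty":-0.95,"tz":1,"wx":0,"wy":0,"wz":0},{"tx":0,"ty":-0.95,"tz":1,"wx":0,"wy":0,"wz":0},{"tx":0,"ty":-0.95,"tz":1,"wx":0,"wy":0,"wz":0},{"tx":0,"ty":-0.95,"tz":1,"wx":0,"wy":0,"wz":0},{"tx":0,"ty":-0.95,"tz":1,"wx":0,"wy":0,"wz":0},{"tx":0,"ty":-0.95,"tz":1,"wx":0,"wy":0,"wz":0},{"tx":0,"ty":-0.95,"tz":1,"wx":0,"wy":0,"wz":0},{"tx":0,"ty":-0.9,"tz":1,"wx":0,"wy":0,"wz":0}]'
python3 -m creep '[{"tx":0,"ty":-0.9,"tz":1,"wx":0,"wy":0,"wz":0},{"tx":0,"ty":0,"tz":0,"wx":-0.87,"wy":0,"wz":0},{"tx":0,"ty":0,"tz":0,"wx":-0.87,"wy":0,"wz":0},{"tx":0,"ty":0,"tz":0,"wx":-0.87,"wy":0,"wz":0},{"tx":0,"ty":0,"tz":0,"wx":-0.87,"wy":0,"wz":0},{"tx":0,"ty":0,"tz":0,"wx":-0.87,"wy":0,"wz":0},{"tx":0,"ty":0,"tz":0,"wx":0,"wy":0,"wz":0}]'
python3 - <<'E'
from h import *
np.set_printoptions(precision=4,suppress=True)
f=grab('wrist','w2.png'); cv2.imwrite('pics/w2b.png',cv2.resize(f['color'],(800,600),interpolation=cv2.INTER_CUBIC)[:,:,::-1])
s=robot.state(); print(s['time_s'],s['eef_pos'],s['tcp_rot'],s['contact_force'])
E
```

```text
time_s: 1.38
eef_pos: [0.3423, 0.3196, 0.2484]
tcp_rot: [[0.0, 0.312, 0.95], [0.0, 0.95, -0.312], [-1.0, 0.0, 0.0]]
contact_force: [1.3, 0.2, 0.0]
opening: 0.803
time_s: 2.38
eef_pos: [0.4736, 0.078, 0.2484]
tcp_rot: [[0.0, 0.312, 0.95], [0.0, 0.95, -0.312], [-1.0, 0.0, 0.0]]
contact_force: [0.2, 0.4, 0.0]
opening: 0.802
time_s: 3.25
eef_pos: [0.4899, 0.0498, 0.2483]
tcp_rot: [[0.0, -0.203, 0.979], [0.0, 0.979, 0.203], [-1.0, 0.0, 0.0]]
contact_force: [0.3, -0.4, 0.4]
opening: 0.796
3.3 [0.4899 0.0498 0.2483] [[ 0.     -0.2013  0.9795]
 [-0.      0.9795  0.2013]
 [-1.     -0.      0.    ]] [0.5816 0.3965 0.185 ]
```

View pics/w2b.png

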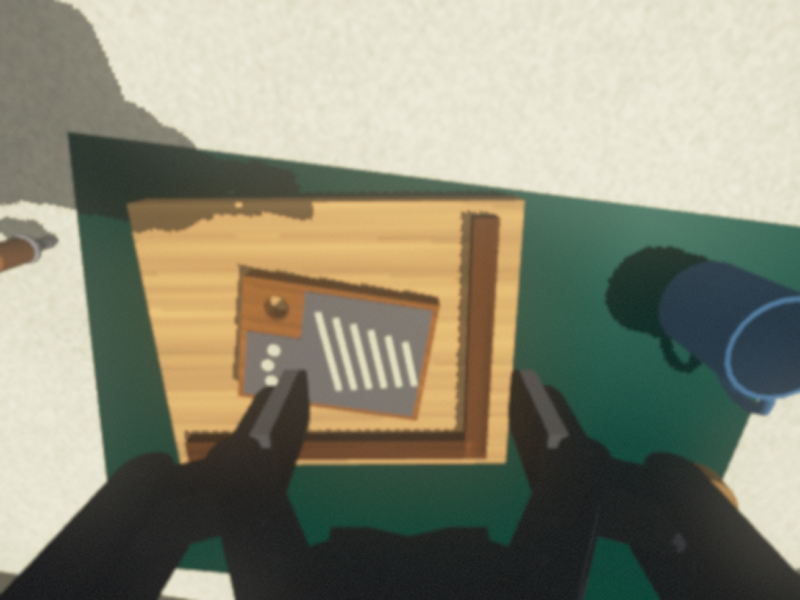

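This shows the bed from above, with image down pointing away from the robot. In 800×600 pixels:
- The inner corner at bed level is about (461,432).
- The block's top corners are (240,267), (438,302), (416,418) and (239,395).
- The block's hole is at (276,306).

```bash
cat > m.py <<'E'
from h import *
np.set_printoptions(precision=4,suppress=True)
f=dict(mtx=[[291.19,0,261.3019],[0,291.19,184.8844],[0,0,1]])
E
python3 - <<'E'
from h import *
np.set_printoptions(precision=4,suppress=True)
f=grab('wrist')
k=512/800
P=lambda uv,z: ray(f,np.array(uv)*k-0.2,z)
c=P((461,432),.028)[0]; l0,l1=P([(463,217),(461,420)],.028); q0,q1=P([(190,432),(455,432)],.028)
print('corner',c,'yaw from left strip',np.arctan2(*(l1-l0)[[1,0]])+ (np.pi if (l1-l0)[0]<0 else 0),'far strip',np.arctan2(*(q1-q0)[[1,0]])-np.pi/2)
B=P([(240,267),(438,302),(416,418),(239,395)],.048); h=P((276,306),.048)[0]
print(B, np.linalg.norm(np.diff(np.r_[B,B[:1]],axis=0),axis=1))
for y in(.19,.20,.21):
    R=np.array([[np.cos(y),-np.sin(y)],[np.sin(y),np.cos(y)]])
    print(y,'center',(B.mean(0)-c)[:2]@R,'hole',(h-c)[:2]@R); print((B-c)[:,:2]@R)
t=robot.state()['eef_pos'];print('tcp in bed',(t-c)[:2]@R)
E
```

```text
corner [0.6488 0.1309 0.028 ] yaw from left strip 0.2332077928058623 far strip 0.20440073091837663
[[ 0.5268 -0.0707  0.048 ]
 [ 0.5241  0.0798  0.048 ]
 [ 0.6291  0.0849  0.048 ]
 [ 0.6369 -0.0623  0.048 ]] [0.1505 0.1051 0.1474 0.1104]
0.19 center [-0.0916 -0.1076] hole [-0.1271 -0.1506]
[[-0.1579 -0.1749]
 [-0.1322 -0.0266]
 [-0.0281 -0.0414]
 [-0.0482 -0.1874]]
0.2 center [-0.0926 -0.1066] hole [-0.1286 -0.1493]
[[-0.1596 -0.1733]
 [-0.1324 -0.0253]
 [-0.0285 -0.0411]
 [-0.05   -0.1869]]
0.21 center [-0.0937 -0.1057] hole [-0.1301 -0.1481]
[[-0.1613 -0.1717]
 [-0.1327 -0.0239]
 [-0.0289 -0.0408]
 [-0.0519 -0.1864]]
tcp in bed [-0.1723 -0.0461]
```

The geometry agrees: short by 40 mm in x and 31 mm in y, turned about −0.17 relative to the bed. First I'll push the near edge squarely with both open fingers, which also squares the block, so I descend just short of that edge.

```bash

python3 -m creep '[{"tx":0.9,"ty":-0.8,"tz":-0.24,"wx":0,"wy":0,"wz":0},{"tx":0.9,"ty":-0.8,"tz":-0.24,"wx":0,"wy":0,"wz":0},{"tx":0.9,"ty":-0.8,"tz":-0.24,"wx":0,"wy":0,"wz":0},{"tx":1,"ty":0,"tz":0,"wx":0,"wy":0,"wz":0},{"tx":1,"ty":0,"tz":0,"wx":0,"wy":0,"wz":0},{"tx":1,"ty":0,"tz":0,"wx":0,"wy":0,"wz":0},{"tx":1,"ty":0,"tz":0,"wx":0,"wy":0,"wz":0},{"tx":0.5,"ty":0,"tz":0,"wx":0,"wy":0,"wz":0}]'
python3 -m creep '[{"tx":0.3,"ty":0,"tz":0,"wx":0,"wy":0,"wz":0},{"tx":0.3,"ty":0,"tz":0,"wx":0,"wy":0,"wz":0},{"tx":0.3,"ty":0,"tz":0,"wx":0,"wy":0,"wz":0},{"tx":0,"ty":0,"tz":0,"wx":0,"wy":0,"wz":0}]'
python3 - <<'E'
from h import *
f=grab('wrist'); a=grab('scene')
cv2.imwrite('pics/w3.png',np.hstack([cv2.resize(f['color'],(400,300)),cv2.resize(a['color'][150:270,160:360],(400,240))[:240].copy() if 0 else cv2.resize(a['color'][140:260,170:330],(400,300),interpolation=cv2.INTER_CUBIC)])[:,:,::-1])
E
```

```text
time_s: 4.35
eef_pos: [0.4841, -0.0126, 0.0673]
tcp_rot: [[-0.001, -0.202, 0.979], [-0.0, 0.979, 0.202], [-1.0, -0.0, -0.001]]
contact_force: [1.4, 0.4, -0.2]
opening: 0.801
time_s: 4.85
eef_pos: [0.4844, -0.0126, 0.0456]
tcp_rot: [[-0.0, -0.204, 0.979], [-0.0, 0.979, 0.204], [-1.0, -0.0, -0.0]]
contact_force: [-0.4, 0.8, 0.7]
opening: 0.801
```

View pics/w3.png

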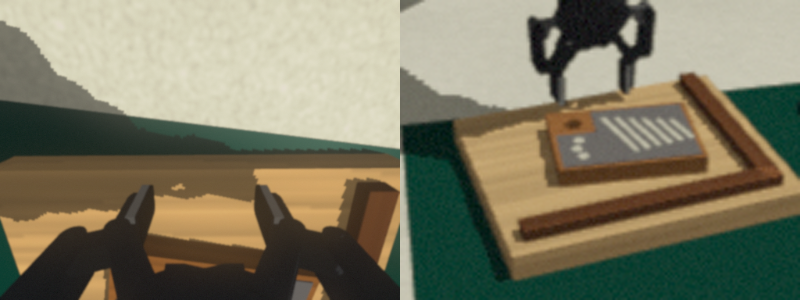

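The fingers are down beside the block's near edge, low over the bed, touching nothing. I'll push forward slowly and watch the force.

```bash

python3 -m creep '[{"tx":0,"ty":0,"tz":0.25,"wx":0,"wy":0,"wz":0},{"tx":0,"ty":0,"tz":0.25,"wx":0,"wy":0,"wz":0},{"tx":0,"ty":0,"tz":0.25,"wx":0,"wy":0,"wz":0},{"tx":0,"ty":0,"tz":0.25,"wx":0,"wy":0,"wz":0},{"tx":0,"ty":0,"tz":0.25,"wx":0,"wy":0,"wz":0},{"tx":0,"ty":0,"tz":0.25,"wx":0,"wy":0,"wz":0},{"tx":0,"ty":0,"tz":0.25,"wx":0,"wy":0,"wz":0},{"tx":0,"ty":0,"tz":0.25,"wx":0,"wy":0,"wz":0}]'
python3 -m creep '[{"tx":0,"ty":0,"tz":0.25,"wx":0,"wy":0,"wz":0},{"tx":0,"ty":0,"tz":0.2,"wx":0,"wy":0,"wz":0},{"tx":0,"ty":0,"tz":0.1,"wx":0,"wy":0,"wz":0},{"tx":0,"ty":0,"tz":0.1,"wx":0,"wy":0,"wz":0}]'
python3 -m creep '[{"tx":0,"ty":0,"tz":0.1,"wx":0,"wy":0,"wz":0},{"tx":0,"ty":0,"tz":0.1,"wx":0,"wy":0,"wz":0}]'
python3 - <<'E'
from h import *
R=np.array([[np.cos(.204),-np.sin(.204)],[np.sin(.204),np.cos(.204)]])
s=robot.state();print((s['eef_pos'][:2]-[.6488,.1309])@R, s['contact_force'][:2]@R)
E
```

```text
time_s: 5.95
eef_pos: [0.5338, -0.0024, 0.0458]
tcp_rot: [[-0.0, -0.204, 0.979], [-0.0, 0.979, 0.204], [-1.0, -0.0, -0.0]]
contact_force: [-1.4, -1.0, -0.1]
opening: 0.8
time_s: 6.45
eef_pos: [0.5494, 0.0009, 0.0458]
tcp_rot: [[-0.0, -0.204, 0.979], [-0.0, 0.979, 0.204], [-1.0, -0.0, -0.0]]
contact_force: [-1.9, -1.3, -0.2]
opening: 0.8
time_s: 6.7
eef_pos: [0.5544, 0.002, 0.0458]
tcp_rot: [[0.0, -0.204, 0.979], [-0.0, 0.979, 0.204], [-1.0, -0.0, 0.0]]
contact_force: [-2.1, 0.3, -0.1]
opening: 0.799
[-0.11857204 -0.10713422] [-2.01891984  0.72503676]
```

```bash

python3 -m creep '[{"tx":0,"ty":0,"tz":0.08,"wx":0,"wy":0,"wz":0},{"tx":0,"ty":0,"tz":0,"wx":0,"wy":0,"wz":0}]'
python3 -m creep '[{"tx":0,"ty":0,"tz":0.06,"wx":0,"wy":0,"wz":0},{"tx":0,"ty":0,"tz":0,"wx":0,"wy":0,"wz":0}]'
```

```text
time_s: 6.95
eef_pos: [0.5552, 0.002, 0.0456]
tcp_rot: [[-0.002, -0.204, 0.979], [-0.0, 0.979, 0.204], [-1.0, 0.0, -0.002]]
contact_force: [-9.1, -3.0, 5.6]
opening: 0.802
time_s: 7.2
eef_pos: [0.5554, 0.0019, 0.0453]
tcp_rot: [[-0.005, -0.204, 0.979], [-0.001, 0.979, 0.204], [-1.0, 0.0, -0.005]]
contact_force: [-15.8, -5.1, 9.8]
opening: 0.802
```

The block is seated on the far strip: the force rose to 16 N with no further motion. Next I back off, lift, shut the jaws and go to the right edge.

```bash

python3 -m creep '[{"tx":0,"ty":0,"tz":-0.6,"wx":0,"wy":0,"wz":0},{"tx":-1,"ty":0,"tz":0,"wx":0,"wy":0,"wz":0},{"tx":-1,"ty":-0.6,"tz":0,"wx":0,"wy":0,"wz":0},{"tx":0,"ty":-1,"tz":0.8,"wx":0,"wy":0,"wz":0},{"tx":0,"ty":-1,"tz":0.8,"wx":0,"wy":0,"wz":0},{"tx":0,"ty":-1,"tz":0.8,"wx":0,"wy":0,"wz":0},{"tx":0,"ty":-1,"tz":0.8,"wx":0,"wy":0,"wz":0},{"tx":0,"ty":0,"tz":0,"wx":0,"wy":0,"wz":0}]' 0
python3 - <<'E'
from h import *
np.set_printoptions(precision=4,suppress=True)
R=np.array([[np.cos(.204),-np.sin(.204)],[np.sin(.204),np.cos(.204)]])
s=robot.state();print((s['eef_pos'][:2]-[.6488,.1309])@R, s['eef_pos'])
f=grab('wrist'); cv2.imwrite('pics/w4.png',cv2.resize(f['color'],(800,600),interpolation=cv2.INTER_CUBIC)[:,:,::-1])
E
```

```text
time_s: 8.2
eef_pos: [0.6455, -0.0986, 0.0957]
tcp_rot: [[0.001, -0.202, 0.979], [-0.001, 0.979, 0.202], [-1.0, -0.001, 0.001]]
contact_force: [-0.5, 0.4, -0.8]
opening: -0.003
[-0.0497 -0.2241] [ 0.6455 -0.0986  0.0957]
```

View pics/w4.png

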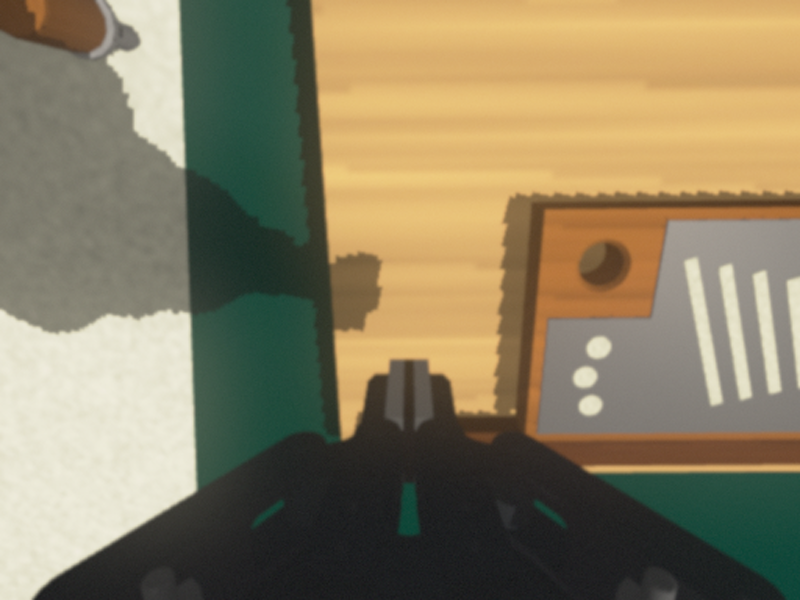

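The block's far edge lies along the far strip, and the shut fingers stand clear to its right. I'll descend and push left.

```bash

python3 -m creep '[{"tx":0.8,"ty":0,"tz":-0.1,"wx":0,"wy":0,"wz":0},{"tx":0.5,"ty":0,"tz":0,"wx":0,"wy":0,"wz":0},{"tx":0.3,"ty":0,"tz":0,"wx":0,"wy":0,"wz":0},{"tx":0.15,"ty":0,"tz":0,"wx":0,"wy":0,"wz":0},{"tx":0,"ty":0.25,"tz":0,"wx":0,"wy":0,"wz":0},{"tx":0,"ty":0.25,"tz":0,"wx":0,"wy":0,"wz":0},{"tx":0,"ty":0.25,"tz":0,"wx":0,"wy":0,"wz":0},{"tx":0,"ty":0.25,"tz":0,"wx":0,"wy":0,"wz":0}]'
python3 -m creep '[{"tx":0,"ty":0.25,"tz":0,"wx":0,"wy":0,"wz":0},{"tx":0,"ty":0.25,"tz":0,"wx":0,"wy":0,"wz":0},{"tx":0,"ty":0.25,"tz":0,"wx":0,"wy":0,"wz":0},{"tx":0,"ty":0.15,"tz":0,"wx":0,"wy":0,"wz":0},{"tx":0,"ty":0.1,"tz":0,"wx":0,"wy":0,"wz":0}]'
python3 - <<'E'
from h import *
R=np.array([[np.cos(.204),-np.sin(.204)],[np.sin(.204),np.cos(.204)]])
s=robot.state();print((s['eef_pos'][:2]-[.6488,.1309])@R, s['contact_force'][:2]@R)
E
```

```text
time_s: 9.25
eef_pos: [0.6373, -0.0721, 0.0523]
tcp_rot: [[0.0, -0.204, 0.979], [0.0, 0.979, 0.204], [-1.0, -0.0, 0.0]]
contact_force: [-0.8, -0.6, 0.5]
opening: 0.002
time_s: 9.88
eef_pos: [0.6321, -0.0482, 0.0521]
tcp_rot: [[0.0, -0.204, 0.979], [-0.0, 0.979, 0.204], [-1.0, -0.0, -0.0]]
contact_force: [-0.5, -1.6, 0.1]
opening: -0.001
[-0.05266784 -0.17202255] [-0.82295492 -1.44826361]
```

```bash

python3 -m creep '[{"tx":0,"ty":0.12,"tz":0,"wx":0,"wy":0,"wz":0},{"tx":0,"ty":0.08,"tz":0,"wx":0,"wy":0,"wz":0},{"tx":0,"ty":0,"tz":0,"wx":0,"wy":0,"wz":0}]'
python3 -m creep '[{"tx":0,"ty":0.06,"tz":0,"wx":0,"wy":0,"wz":0},{"tx":0,"ty":0,"tz":0,"wx":0,"wy":0,"wz":0}]'
python3 -m creep '[{"tx":0,"ty":0.06,"tz":0,"wx":0,"wy":0,"wz":0},{"tx":0,"ty":0,"tz":0,"wx":0,"wy":0,"wz":0}]'
```

```text
time_s: 10.25
eef_pos: [0.6311, -0.0432, 0.052]
tcp_rot: [[-0.0, -0.204, 0.979], [0.0, 0.979, 0.204], [-1.0, 0.0, -0.0]]
contact_force: [-0.4, -0.3, -0.4]
opening: 0.002
time_s: 10.5
eef_pos: [0.6308, -0.0418, 0.0521]
tcp_rot: [[0.0, -0.204, 0.979], [0.0, 0.979, 0.204], [-1.0, -0.0, 0.0]]
contact_force: [0.3, -1.5, 0.4]
opening: -0.002
time_s: 10.75
eef_pos: [0.6305, -0.0402, 0.052]
tcp_rot: [[-0.0, -0.204, 0.979], [0.0, 0.979, 0.204], [-1.0, 0.0, -0.0]]
contact_force: [0.2, -0.7, 0.3]
opening: -0.001
```

```bash

python3 -m creep '[{"tx":0,"ty":0.08,"tz":0,"wx":0,"wy":0,"wz":0},{"tx":0,"ty":0,"tz":0,"wx":0,"wy":0,"wz":0}]'
python3 -m creep '[{"tx":0,"ty":0.06,"tz":0,"wx":0,"wy":0,"wz":0},{"tx":0,"ty":0,"tz":0,"wx":0,"wy":0,"wz":0}]'
python3 -m creep '[{"tx":0,"ty":0.04,"tz":0,"wx":0,"wy":0,"wz":0},{"tx":0,"ty":0,"tz":0,"wx":0,"wy":0,"wz":0}]'
```

```text
time_s: 11.0
eef_pos: [0.6301, -0.0388, 0.0521]
tcp_rot: [[0.0, -0.204, 0.979], [-0.001, 0.979, 0.204], [-1.0, -0.001, 0.0]]
contact_force: [1.0, -3.8, -0.7]
opening: -0.0
time_s: 11.25
eef_pos: [0.6301, -0.0386, 0.0523]
tcp_rot: [[0.001, -0.203, 0.979], [-0.002, 0.979, 0.203], [-1.0, -0.002, 0.001]]
contact_force: [2.9, -10.3, -1.0]
opening: -0.003
time_s: 11.5
eef_pos: [0.63, -0.0384, 0.0524]
tcp_rot: [[0.001, -0.202, 0.979], [-0.003, 0.979, 0.202], [-1.0, -0.003, 0.001]]
contact_force: [3.6, -14.3, -1.8]
opening: 0.002
```

Seated on the left strip, at 14 N. One light re-seat against the far strip, then lift and check.

```bash

python3 -m creep '[{"tx":0,"ty":-0.4,"tz":0,"wx":0,"wy":0,"wz":0},{"tx":-0.8,"ty":0,"tz":0,"wx":0,"wy":0,"wz":0},{"tx":-0.8,"ty":0,"tz":-0.5,"wx":0,"wy":0,"wz":0},{"tx":0,"ty":1,"tz":-0.8,"wx":0,"wy":0,"wz":0},{"tx":0,"ty":1,"tz":-0.8,"wx":0,"wy":0,"wz":0},{"tx":0,"ty":1,"tz":-0.8,"wx":0,"wy":0,"wz":0},{"tx":0.5,"ty":1,"tz":-0.5,"wx":0,"wy":0,"wz":0},{"tx":0.6,"ty":0,"tz":0,"wx":0,"wy":0,"wz":0}]'
python3 -m creep '[{"tx":0.3,"ty":0,"tz":0,"wx":0,"wy":0,"wz":0},{"tx":0.2,"ty":0,"tz":0,"wx":0,"wy":0,"wz":0},{"tx":0,"ty":0,"tz":0.25,"wx":0,"wy":0,"wz":0},{"tx":0,"ty":0,"tz":0.2,"wx":0,"wy":0,"wz":0},{"tx":0,"ty":0,"tz":0,"wx":0,"wy":0,"wz":0}]'
python3 - <<'E'
from h import *
R=np.array([[np.cos(.204),-np.sin(.204)],[np.sin(.204),np.cos(.204)]])
s=robot.state();print((s['eef_pos'][:2]-[.6488,.1309])@R, s['contact_force'][:2]@R)
E
```

```text
time_s: 12.5
eef_pos: [0.5277, 0.0373, 0.0656]
tcp_rot: [[0.001, -0.207, 0.978], [0.002, 0.978, 0.207], [-1.0, 0.001, 0.002]]
contact_force: [1.2, 0.3, 0.3]
opening: 0.002
time_s: 13.12
eef_pos: [0.5397, 0.0371, 0.0523]
tcp_rot: [[0.001, -0.204, 0.979], [-0.0, 0.979, 0.204], [-1.0, -0.0, 0.001]]
contact_force: [-0.8, 0.0, -0.6]
opening: 0.002
[-0.12588184 -0.06975599] [-0.82148419  0.18822131]
```

```bash

python3 -m creep '[{"tx":0,"ty":0,"tz":0.25,"wx":0,"wy":0,"wz":0},{"tx":0,"ty":0,"tz":0.1,"wx":0,"wy":0,"wz":0},{"tx":0,"ty":0,"tz":0,"wx":0,"wy":0,"wz":0}]'
python3 -m creep '[{"tx":0,"ty":0,"tz":0.08,"wx":0,"wy":0,"wz":0},{"tx":0,"ty":0,"tz":0,"wx":0,"wy":0,"wz":0}]'
```

```text
time_s: 13.5
eef_pos: [0.5475, 0.0389, 0.052]
tcp_rot: [[-0.001, -0.204, 0.979], [-0.0, 0.979, 0.204], [-1.0, -0.0, -0.001]]
contact_force: [-1.8, 0.4, 0.6]
opening: -0.002
time_s: 13.75
eef_pos: [0.5477, 0.0389, 0.0516]
tcp_rot: [[-0.004, -0.204, 0.979], [-0.0, 0.979, 0.204], [-1.0, 0.0, -0.004]]
contact_force: [-13.1, -2.3, 8.4]
opening: 0.001
```

Both pushes are seated. I'll lift and check the corner and hole.

```bash

python3 -m creep '[{"tx":0,"ty":0,"tz":-0.4,"wx":0,"wy":0,"wz":0},{"tx":-1,"ty":0,"tz":0,"wx":0,"wy":0,"wz":0},{"tx":-1,"ty":0,"tz":0,"wx":0,"wy":0,"wz":0},{"tx":-1,"ty":0,"tz":0,"wx":0,"wy":0,"wz":0},{"tx":-1,"ty":0,"tz":0,"wx":0,"wy":0,"wz":0},{"tx":0,"ty":0,"tz":0,"wx":0,"wy":0,"wz":0}]' 0.8
python3 - <<'E'
from h import *
np.set_printoptions(precision=4,suppress=True)
s=robot.state();print(s['eef_pos'])
f=grab('wrist','w5raw.png'); cv2.imwrite('pics/w5.png',cv2.resize(f['color'],(800,600),interpolation=cv2.INTER_CUBIC)[:,:,::-1])
np.savez('f5.npz',R=f['R'],o=f['o'],mtx=f['mtx'])
E
```

```text
time_s: 14.5
eef_pos: [0.5406, 0.0373, 0.1537]
tcp_rot: [[0.004, -0.204, 0.979], [0.001, 0.979, 0.204], [-1.0, 0.0, 0.004]]
contact_force: [0.3, 0.6, -0.9]
opening: 0.799
[0.5406 0.0373 0.1537]
```

View pics/w5.png

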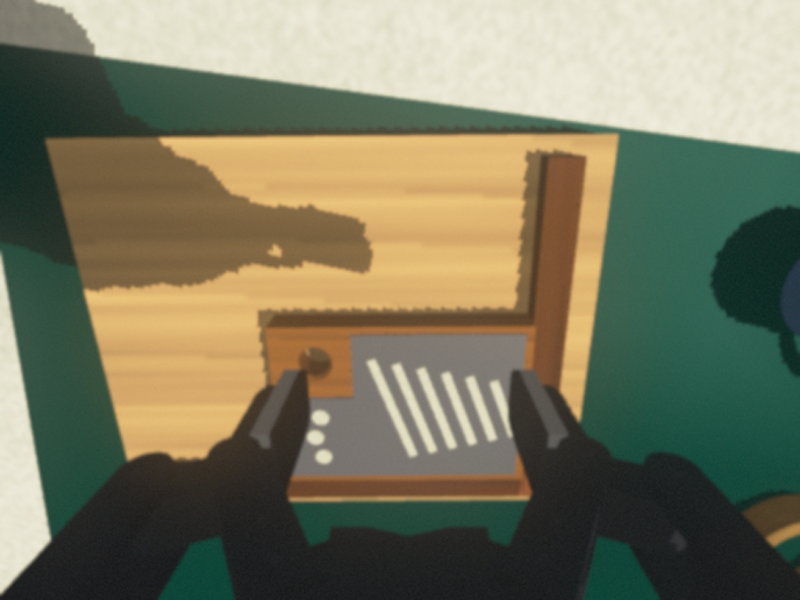

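The block is now flush with the far strip along its whole edge and with the left strip. The hole is at (316,361). I'll compute numbers from this picture and move to look at the pin.

```bash

python3 -m creep '[{"tx":-0.3,"ty":-0.96,"tz":-0.42,"wx":0,"wy":0,"wz":0},{"tx":-0.3,"ty":-0.96,"tz":-0.42,"wx":0,"wy":0,"wz":0},{"tx":-0.3,"ty":-0.96,"tz":-0.42,"wx":0,"wy":0,"wz":0},{"tx":-0.3,"ty":-0.96,"tz":-0.42,"wx":0,"wy":0,"wz":0},{"tx":-0.3,"ty":-0.96,"tz":-0.42,"wx":0,"wy":0,"wz":0},{"tx":-0.3,"ty":-0.96,"tz":-0.42,"wx":0,"wy":0,"wz":0},{"tx":-0.3,"ty":-0.96,"tz":-0.42,"wx":0,"wy":0,"wz":0},{"tx":0,"ty":-0.96,"tz":-0.42,"wx":0,"wy":0,"wz":0}]'
python3 -m creep '[{"tx":0,"ty":-0.96,"tz":-0.42,"wx":0,"wy":0,"wz":0},{"tx":0,"ty":-0.96,"tz":-0.42,"wx":0,"wy":0,"wz":0},{"tx":0,"ty":-0.96,"tz":-0.42,"wx":0,"wy":0,"wz":0},{"tx":0,"ty":-0.96,"tz":-0.42,"wx":0,"wy":0,"wz":0},{"tx":0,"ty":-0.96,"tz":-0.42,"wx":0,"wy":0,"wz":0},{"tx":0,"ty":-0.96,"tz":-0.42,"wx":0,"wy":0,"wz":0},{"tx":0,"ty":-0.96,"tz":-0.42,"wx":0,"wy":0,"wz":0},{"tx":0,"ty":0,"tz":0,"wx":0,"wy":0,"wz":0}]'
python3 - <<'E'
from h import *
np.set_printoptions(precision=4,suppress=True)
f=dict(np.load('f5.npz')); k=.64
P=lambda uv,z: ray(f,np.array(uv)*k-0.2,z)
c=np.array([.6488,.1309]); R=np.array([[np.cos(.204),-np.sin(.204)],[np.sin(.204),np.cos(.204)]])
for n,uv,z in[('hole',(316,361),.048),('near-left blk',(533,327),.048),('near-right blk',(266,327),.048),('far-right blk',(290,480),.048),('strip top inner near',(542,156),.042),('bed nr',(46,139),.028),('bed nl',(619,134),.028)]:
    p=P(uv,z)[0]; print(n,p,(p[:2]-c)@R)
print('expected hole',c+R@[-.0825,-.125])
s=robot.state();print(s['eef_pos'])
f=grab('wrist','w6raw.png'); np.savez('f6.npz',R=f['R'],o=f['o'],mtx=f['mtx']); cv2.imwrite('pics/w6.png',cv2.resize(f['color'],(800,600),interpolation=cv2.INTER_CUBIC)[:,:,::-1])
E
```

```text
time_s: 15.55
eef_pos: [0.4963, -0.1686, 0.2042]
tcp_rot: [[-0.0, -0.204, 0.979], [-0.0, 0.979, 0.204], [-1.0, -0.0, -0.0]]
contact_force: [0.4, 0.0, -0.2]
opening: 0.798
time_s: 16.55
eef_pos: [0.4577, -0.3489, 0.2036]
tcp_rot: [[-0.001, -0.201, 0.98], [-0.001, 0.98, 0.201], [-1.0, -0.0, -0.001]]
contact_force: [-0.1, 0.7, -0.6]
opening: 0.806
hole [ 0.5907 -0.0059  0.048 ] [-0.0846 -0.1222]
near-left blk [0.5452 0.1086 0.048 ] [-0.106  -0.0009]
near-right blk [ 0.5755 -0.0359  0.048 ] [-0.1056 -0.1485]
far-right blk [ 0.6773 -0.0102  0.048 ] [-0.0007 -0.1439]
strip top inner near [0.457 0.088 0.042] [-0.1965 -0.0032]
bed nr [ 0.502  -0.1646  0.028 ] [-0.2037 -0.2596]
bed nl [0.4381 0.1279 0.028 ] [-0.2069  0.0398]
expected hole [ 0.5933 -0.0082]
[ 0.4577 -0.3489  0.2036]
```

View pics/w6.png

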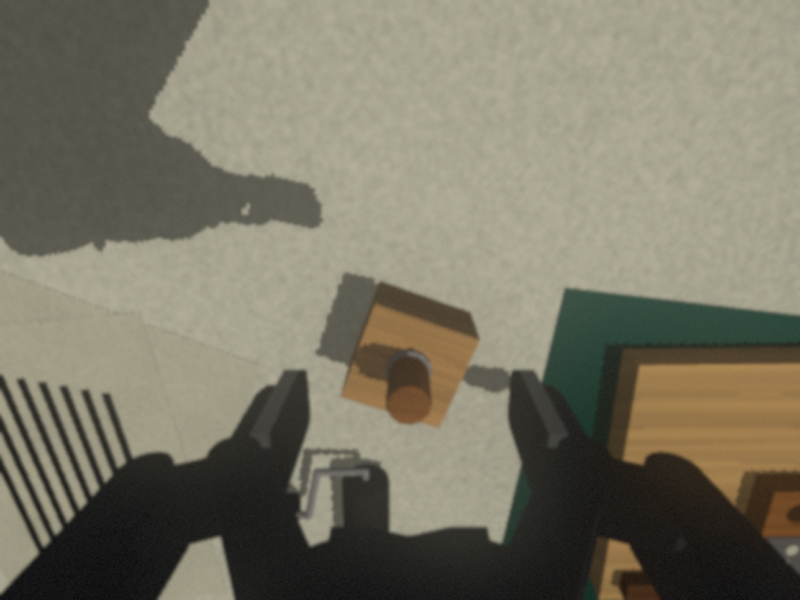

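The rest is shown with the pin standing in it: handle top at (409,406), about 45 px wide, collar at (409,362). I'll check its diameter and position against the larger size.

```bash

python3 - <<'E'
from h import *
np.set_printoptions(precision=4,suppress=True)
f=dict(np.load('f6.npz')); k=.64
P=lambda uv,z: ray(f,np.array(uv)*k-0.2,z)
t=P([(409,406),(386,406),(432,406)],.096); print('top',t[0],'dia',np.linalg.norm(t[2]-t[1]))
cc=P([(387,365),(432,365),(409,365)],.055); print('collar',cc[2],np.linalg.norm(cc[1]-cc[0]))
r=P([(380,283),(479,339),(441,426),(342,395)],.05); print('rest',r.mean(0),np.linalg.norm(r[0]-r[1]),np.linalg.norm(r[2]-r[1]))
s=robot.state(); d=t[0]-s['eef_pos']; print('delta tool (x,y,z) for tcp z .074', s['tcp_rot'].T@(np.r_[t[0][:2],.074]-s['eef_pos'])/.025)
g=grab('top','top1.png')
im=cv2.cvtColor(g['color'],cv2.COLOR_RGB2HSV)
im=g['color'][195:235,325:395]; cv2.imwrite('pics/crop.png',cv2.resize(im,(700,400),interpolation=cv2.INTER_CUBIC)[:,:,::-1])
E
```

```text
top [ 0.5266 -0.3344  0.096 ] dia 0.02729625440101642
collar [ 0.5216 -0.3355  0.055 ] 0.030374391883801595
rest [ 0.5226 -0.3341  0.05  ] 0.07686673621862056 0.07309134361927462
delta tool (x,y,z) for tcp z .074 [ 5.1808 -0.0374  2.7893]
```

View pics/crop.png

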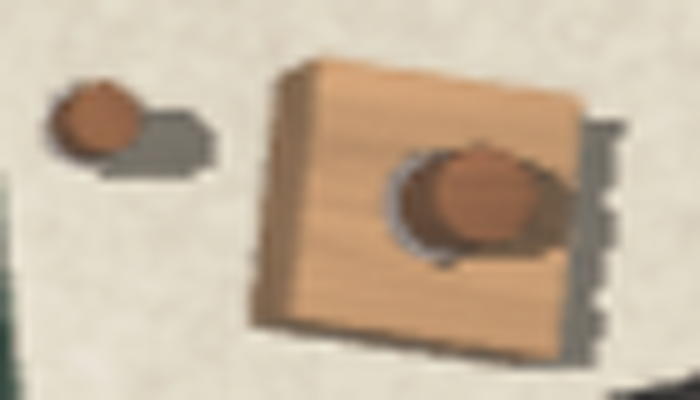

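The crop shows the pin in the rest (handle 27 mm, collar 30 mm, rest 75 mm) clearly bigger than the loose one at the left, so the choice holds. Grasp it.

```bash

python3 -m creep '[{"tx":0.2,"ty":0,"tz":0.9,"wx":0,"wy":0,"wz":0},{"tx":0.5,"ty":0,"tz":0.9,"wx":0,"wy":0,"wz":0},{"tx":0.8,"ty":0,"tz":0.87,"wx":0,"wy":0,"wz":0},{"tx":0.9,"ty":0,"tz":0,"wx":0,"wy":0,"wz":0},{"tx":0.9,"ty":0,"tz":0,"wx":0,"wy":0,"wz":0},{"tx":0.9,"ty":0,"tz":0,"wx":0,"wy":0,"wz":0},{"tx":0.6,"ty":0,"tz":0,"wx":0,"wy":0,"wz":0},{"tx":0.38,"ty":0,"tz":0,"wx":0,"wy":0,"wz":0}]'
python3 -m creep '[{"tx":0,"ty":0,"tz":0,"wx":0,"wy":0,"wz":0},{"tx":0,"ty":0,"tz":0,"wx":0,"wy":0,"wz":0},{"tx":0,"ty":0,"tz":0,"wx":0,"wy":0,"wz":0},{"tx":0,"ty":0,"tz":0,"wx":0,"wy":0,"wz":0},{"tx":0,"ty":0,"tz":0,"wx":0,"wy":0,"wz":0},{"tx":0,"ty":0,"tz":0,"wx":0,"wy":0,"wz":0}]' 0.1
```

```text
time_s: 17.65
eef_pos: [0.5247, -0.333, 0.0742]
tcp_rot: [[-0.0, -0.205, 0.979], [0.0, 0.979, 0.205], [-1.0, 0.0, -0.0]]
contact_force: [0.5, -0.1, 0.1]
opening: 0.795
time_s: 18.4
eef_pos: [0.5247, -0.334, 0.076]
tcp_rot: [[0.001, -0.204, 0.979], [-0.001, 0.979, 0.204], [-1.0, -0.001, 0.001]]
contact_force: [-1.6, 0.6, 7.2]
opening: 0.315
```

```bash

python3 -m creep '[{"tx":-0.3,"ty":0,"tz":0,"wx":0,"wy":0,"wz":0},{"tx":-0.5,"ty":0,"tz":0,"wx":0,"wy":0,"wz":0},{"tx":-0.8,"ty":0,"tz":0,"wx":0,"wy":0,"wz":0},{"tx":-0.8,"ty":0,"tz":0,"wx":0,"wy":0,"wz":0},{"tx":-0.8,"ty":0,"tz":0,"wx":0,"wy":0,"wz":0},{"tx":-0.8,"ty":0,"tz":0,"wx":0,"wy":0,"wz":0},{"tx":0,"ty":0,"tz":0,"wx":0,"wy":0,"wz":0}]'
python3 - <<'E'
from h import *
np.set_printoptions(precision=4,suppress=True)
s=robot.state(); print(s['opening'],s['contact_force']); print(s['tcp_rot'].T@(np.r_[.5930,-.0075,s['eef_pos'][2]]-s['eef_pos'])/.025)
E
```

```text
time_s: 19.27
eef_pos: [0.5249, -0.3341, 0.177]
tcp_rot: [[0.002, -0.204, 0.979], [-0.001, 0.979, 0.204], [-1.0, -0.002, 0.002]]
contact_force: [-0.4, 0.0, -1.4]
opening: 0.314
0.3136538476166599 [-0.3846  0.0197 -1.4283]
[-0.0081 12.2326  5.3295]
```

The pin is held. Carry it over the hole.

```bash

python3 -m creep '[{"tx":0,"ty":0.87,"tz":0.38,"wx":0,"wy":0,"wz":0},{"tx":0,"ty":0.87,"tz":0.38,"wx":0,"wy":0,"wz":0},{"tx":0,"ty":0.87,"tz":0.38,"wx":0,"wy":0,"wz":0},{"tx":0,"ty":0.87,"tz":0.38,"wx":0,"wy":0,"wz":0},{"tx":0,"ty":0.87,"tz":0.38,"wx":0,"wy":0,"wz":0},{"tx":0,"ty":0.87,"tz":0.38,"wx":0,"wy":0,"wz":0},{"tx":0,"ty":0.87,"tz":0.38,"wx":0,"wy":0,"wz":0},{"tx":0,"ty":0.87,"tz":0.38,"wx":0,"wy":0,"wz":0}]'
python3 -m creep '[{"tx":0,"ty":0.88,"tz":0.38,"wx":0,"wy":0,"wz":0},{"tx":0.3,"ty":0.88,"tz":0.38,"wx":0,"wy":0,"wz":0},{"tx":0.4,"ty":0.88,"tz":0.38,"wx":0,"wy":0,"wz":0},{"tx":0.4,"ty":0.88,"tz":0.38,"wx":0,"wy":0,"wz":0},{"tx":0.4,"ty":0.88,"tz":0.38,"wx":0,"wy":0,"wz":0},{"tx":0,"ty":0.88,"tz":0.38,"wx":0,"wy":0,"wz":0},{"tx":0,"ty":0,"tz":0,"wx":0,"wy":0,"wz":0}]'
python3 - <<'E'
from h import *
np.set_printoptions(precision=4,suppress=True)
s=robot.state(); print(s['tcp_rot'].T@(np.r_[.5930,-.0075,s['eef_pos'][2]]-s['eef_pos']))
a=grab('wrist','w7raw.png'); b=grab('scene','s7raw.png')
h=proj(b,[.593,-.0075,.048])[0]; print(h)
h2=proj(a,[.593,-.0075,.048])[0]; print(h2)
x,y=int(h[0]),int(h[1]); x2,y2=int(h2[0]),int(h2[1]); print(x,y,x2,y2)
A=cv2.resize(a['color'][y2-50:y2+50,x2-65:x2+65],(400,308),interpolation=cv2.INTER_CUBIC); B=cv2.resize(b['color'][y-40:y+37,x-50:x+50],(400,308),interpolation=cv2.INTER_CUBIC)
cv2.imwrite('pics/w7.png',np.hstack([A,B])[:,:,::-1])
np.savez('f7.npz',R=a['R'],o=a['o'],mtx=a['mtx'],R2=b['R'],o2=b['o'],mtx2=b['mtx'])
E
```

```text
time_s: 20.27
eef_pos: [0.563, -0.147, 0.1745]
tcp_rot: [[-0.001, -0.204, 0.979], [0.0, 0.979, 0.204], [-1.0, 0.0, -0.001]]
contact_force: [-0.8, -0.2, -1.0]
opening: 0.314
time_s: 21.15
eef_pos: [0.5924, -0.0042, 0.1368]
tcp_rot: [[-0.001, -0.207, 0.978], [0.0, 0.978, 0.207], [-1.0, 0.001, -0.0]]
contact_force: [-0.7, 0.0, -0.3]
opening: 0.315
[-0.     -0.0033 -0.0001]
[253.5326 196.6939]
[256.9685 195.8725]
253 196 256 195
```

View pics/w7.png

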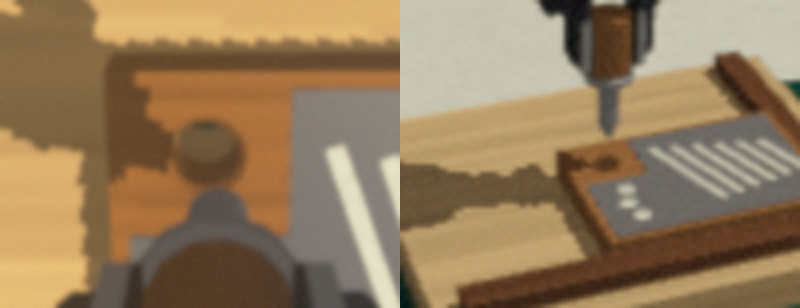

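The wrist crop shows the hole mouth centred at about (209,152), with the pin tip just beyond it at (217,196). The scene crop has the tip at (609,133) and the hole at (606,162). Triangulate both.

```bash

python3 - <<'E'
from h import *
np.set_printoptions(precision=4,suppress=True)
d=np.load('f7.npz'); a=dict(R=d['R'],o=d['o'],mtx=d['mtx']); b=dict(R=d['R2'],o=d['o2'],mtx=d['mtx2'])
A=lambda u,v:(191+u*130/400-.35,145+v*100/308-.35); B=lambda u,v:(203+(u-400)/4-.35,156+v/4-.35)
print('hole w',ray(a,A(209,152),.048),'s',ray(b,B(606,162),.048))
print('tip w',ray(a,A(217,197),.069),'s',ray(b,B(609,133),.069))
def pt(f,uv): v=f['R']@np.linalg.inv(f['mtx'])@np.r_[uv,1]; return f['o'],v/np.linalg.norm(v)
for n,p,q in(('hole',A(209,152),B(606,162)),('tip',A(217,197),B(609,133))):
    o1,v1=pt(a,p);o2,v2=pt(b,q); t=np.linalg.lstsq(np.c_[v1,-v2],o2-o1,rcond=None)[0]; print(n,o1+t[0]*v1,o2+t[1]*v2)
s=robot.state();print(s['eef_pos'],s['tcp_rot'])
# hole from dark blob in raw wrist picture
E
```

```text
hole w [[ 0.5912 -0.0066  0.048 ]] s [[ 0.5907 -0.0056  0.048 ]]
tip w [[ 0.594  -0.0039  0.069 ]] s [[ 0.5895 -0.0038  0.069 ]]
hole [ 0.5911 -0.0066  0.0482] [ 0.5912 -0.0057  0.0483]
tip [ 0.593  -0.0041  0.0713] [ 0.593  -0.0043  0.0713]
[ 0.5921 -0.0068  0.1372] [[-0.0003 -0.204   0.979 ]
 [-0.0004  0.979   0.204 ]
 [-1.     -0.0004 -0.0003]]
```

The hole is at (0.592,−0.007) within 2 mm and the settled tool is at (0.5921,−0.0068), which is inside the capture range. Descend in small steps, watching the force.

```bash

python3 -m creep '[{"tx":0.5,"ty":0,"tz":0,"wx":0,"wy":0,"wz":0},{"tx":0.3,"ty":0,"tz":0,"wx":0,"wy":0,"wz":0},{"tx":0.2,"ty":0,"tz":0,"wx":0,"wy":0,"wz":0},{"tx":0,"ty":0,"tz":0,"wx":0,"wy":0,"wz":0}]'
python3 -m creep '[{"tx":0.2,"ty":0,"tz":0,"wx":0,"wy":0,"wz":0},{"tx":0,"ty":0,"tz":0,"wx":0,"wy":0,"wz":0}]'
python3 -m creep '[{"tx":0.15,"ty":0,"tz":0,"wx":0,"wy":0,"wz":0},{"tx":0,"ty":0,"tz":0,"wx":0,"wy":0,"wz":0}]'
```

```text
time_s: 21.75
eef_pos: [0.5919, -0.0072, 0.1121]
tcp_rot: [[-0.001, -0.203, 0.979], [-0.0, 0.979, 0.203], [-1.0, -0.0, -0.001]]
contact_force: [-1.0, -0.3, -0.5]
opening: 0.316
time_s: 22.0
eef_pos: [0.592, -0.007, 0.1073]
tcp_rot: [[-0.0, -0.204, 0.979], [-0.0, 0.979, 0.204], [-1.0, -0.0, -0.0]]
contact_force: [-0.1, -0.3, 0.0]
opening: 0.312
time_s: 22.25
eef_pos: [0.592, -0.007, 0.1036]
tcp_rot: [[-0.0, -0.204, 0.979], [-0.0, 0.979, 0.204], [-1.0, -0.0, -0.0]]
contact_force: [-0.0, 0.2, -1.3]
opening: 0.315
```

The tip is 12 mm inside the block's hole with no contact force. Continue.

```bash

python3 -m creep '[{"tx":0.2,"ty":0,"tz":0,"wx":0,"wy":0,"wz":0},{"tx":0.2,"ty":0,"tz":0,"wx":0,"wy":0,"wz":0},{"tx":0,"ty":0,"tz":0,"wx":0,"wy":0,"wz":0}]'
python3 -m creep '[{"tx":0.2,"ty":0,"tz":0,"wx":0,"wy":0,"wz":0},{"tx":0.2,"ty":0,"tz":0,"wx":0,"wy":0,"wz":0},{"tx":0,"ty":0,"tz":0,"wx":0,"wy":0,"wz":0}]'
python3 -m creep '[{"tx":0.15,"ty":0,"tz":0,"wx":0,"wy":0,"wz":0},{"tx":0.1,"ty":0,"tz":0,"wx":0,"wy":0,"wz":0},{"tx":0,"ty":0,"tz":0,"wx":0,"wy":0,"wz":0}]'
```

```text
time_s: 22.62
eef_pos: [0.5919, -0.007, 0.0933]
tcp_rot: [[-0.001, -0.204, 0.979], [-0.0, 0.979, 0.204], [-1.0, -0.0, -0.001]]
contact_force: [0.7, 0.3, -0.8]
opening: 0.317
time_s: 23.0
eef_pos: [0.5919, -0.007, 0.0833]
tcp_rot: [[-0.001, -0.204, 0.979], [-0.0, 0.979, 0.204], [-1.0, -0.0, -0.001]]
contact_force: [-0.2, 0.0, -1.3]
opening: 0.311
time_s: 23.38
eef_pos: [0.592, -0.0071, 0.0774]
tcp_rot: [[-0.0, -0.204, 0.979], [-0.0, 0.979, 0.204], [-1.0, -0.0, -0.0]]
contact_force: [-0.4, 0.7, -0.1]
opening: 0.312
```

```bash

python3 -m creep '[{"tx":0.08,"ty":0,"tz":0,"wx":0,"wy":0,"wz":0},{"tx":0,"ty":0,"tz":0,"wx":0,"wy":0,"wz":0}]'
python3 -m creep '[{"tx":0.08,"ty":0,"tz":0,"wx":0,"wy":0,"wz":0},{"tx":0,"ty":0,"tz":0,"wx":0,"wy":0,"wz":0}]'
python3 -m creep '[{"tx":0.05,"ty":0,"tz":0,"wx":0,"wy":0,"wz":0},{"tx":0,"ty":0,"tz":0,"wx":0,"wy":0,"wz":0}]'
```

```text
time_s: 23.62
eef_pos: [0.5921, -0.007, 0.0754]
tcp_rot: [[-0.0, -0.204, 0.979], [-0.0, 0.979, 0.204], [-1.0, -0.0, -0.0]]
contact_force: [0.0, -0.2, -1.4]
opening: 0.313
time_s: 23.88
eef_pos: [0.5923, -0.007, 0.074]
tcp_rot: [[0.0, -0.204, 0.979], [0.0, 0.979, 0.204], [-1.0, 0.0, 0.0]]
contact_force: [-2.3, 0.9, 7.5]
opening: 0.313
time_s: 24.12
eef_pos: [0.5925, -0.0071, 0.0739]
tcp_rot: [[0.001, -0.204, 0.979], [0.001, 0.979, 0.204], [-1.0, 0.0, 0.001]]
contact_force: [-11.6, 0.5, 28.7]
opening: 0.312
```

The collar has bottomed at the expected height (0.074), with the force rising. Ease off, release, lift straight up and check.

```bash

python3 -m creep '[{"tx":-0.06,"ty":0,"tz":0,"wx":0,"wy":0,"wz":0},{"tx":0,"ty":0,"tz":0,"wx":0,"wy":0,"wz":0}]'
python3 -m creep '[{"tx":0,"ty":0,"tz":0,"wx":0,"wy":0,"wz":0},{"tx":0,"ty":0,"tz":0,"wx":0,"wy":0,"wz":0},{"tx":0,"ty":0,"tz":0,"wx":0,"wy":0,"wz":0},{"tx":0,"ty":0,"tz":0,"wx":0,"wy":0,"wz":0}]' 0.8
python3 -m creep '[{"tx":-0.4,"ty":0,"tz":0,"wx":0,"wy":0,"wz":0},{"tx":-1,"ty":0,"tz":0,"wx":0,"wy":0,"wz":0},{"tx":-1,"ty":0,"tz":0,"wx":0,"wy":0,"wz":0},{"tx":-1,"ty":0,"tz":0,"wx":0,"wy":0,"wz":0},{"tx":-1,"ty":0,"tz":-1,"wx":0,"wy":0,"wz":0},{"tx":0,"ty":0,"tz":-1,"wx":0,"wy":0,"wz":0},{"tx":0,"ty":0,"tz":-1,"wx":0,"wy":0,"wz":0},{"tx":0,"ty":0,"tz":0,"wx":0,"wy":0,"wz":0}]'
python3 - <<'E'
from h import *
a=grab('wrist'); b=grab('scene','s8.png')
A=cv2.resize(a['color'],(400,300)); B=cv2.resize(b['color'][140:260,170:330],(400,300),interpolation=cv2.INTER_CUBIC)
cv2.imwrite('pics/w8.png',np.hstack([A,B])[:,:,::-1])
# axis top expected when home: z .094
print(proj(b,[[.592,-.007,.094],[.592,-.007,.053]]), [( (u-170)*2.5+400,(v-140)*2.5) for u,v in proj(b,[[.592,-.007,.094],[.592,-.007,.048]])])
print([tuple(p*400/512) for p in proj(a,[[.592,-.007,.094],[.592,-.007,.048]])])
E
```

```text
time_s: 24.38
eef_pos: [0.5923, -0.007, 0.074]
tcp_rot: [[0.0, -0.204, 0.979], [-0.0, 0.979, 0.204], [-1.0, -0.0, 0.0]]
contact_force: [-2.6, 0.3, 7.2]
opening: 0.312
time_s: 24.88
eef_pos: [0.5921, -0.007, 0.0737]
tcp_rot: [[-0.0, -0.204, 0.979], [-0.0, 0.979, 0.204], [-1.0, -0.0, -0.0]]
contact_force: [0.2, 0.6, 0.5]
opening: 0.8
time_s: 25.88
eef_pos: [0.5178, -0.0226, 0.1847]
tcp_rot: [[0.001, -0.203, 0.979], [0.001, 0.979, 0.203], [-1.0, 0.001, 0.001]]
contact_force: [1.4, 0.4, -0.1]
opening: 0.799
[[253.87252058 181.03543622]
 [253.69461725 194.82215791]] [(np.float64(609.6813014401835), np.float64(102.5885905474805)), (np.float64(609.1836536127566), np.float64(141.15409813828933))]
[(np.float64(204.1762646735122), np.float64(215.35643375332123)), (np.float64(204.1649461872563), np.float64(193.65195475220776))]
```

View pics/w8.png

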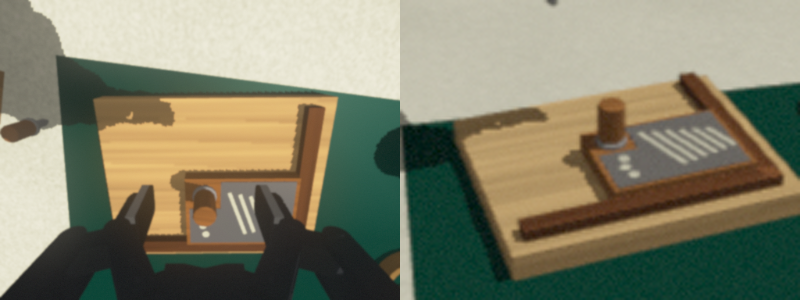

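The pin stands upright with its collar on the block: its top is at (611,103), against (610,103) predicted for fully home. The block lies along both strips and the robot touches nothing, so I'm handing in.

```bash
python3 - <<'E'
from cell import robot
print(robot.sign_off())
E
```

```text
the job is handed in; nothing more can be done
None
```

I slid the block flush into the corner, then took the larger pin from its rest, pushed it fully home and let go. The job was handed in at about 26 s on the robot's clock.

**Block:** I pushed it square against the far strip with both fingers, then against the left strip, then lightly against the far strip again. Each push ended in a firm stop at 13 to 16 N. In the wrist image after the pushes, the edges next to the strips lay within about 1 mm of flush. The block's right edge read 1.5 to 6 mm off its expected line. I took that as picking error from a coarse image.

**Pin:** It went in with no noticeable side force until the collar bottomed, where the tool stood 74 mm above the table, the height expected for fully home. The last press reached about 29 N vertically. After release the pin stood upright, and its top was within 1 to 2 pixels of where it should appear.

**Bystanders:** I didn't go near the mug, the tape or the ink roller. I carried the pin over the smaller loose pin with clearance. I made no separate final check of where the bystanders stand.

**Problems:**
- The first three move calls were refused because rows need all six keys; nothing moved.
- My estimates of the hole position differed by about 2 to 3 mm; I aimed between them, and the pin entered cleanly.

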